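# Rock the weighted tub to pour out the cartridges

### The job

Flip the orange-tipped hold-down pawl away from the grey tub, then tip the heavy tub forward over its front bottom edge, without lifting it off its riser, until both blue cartridges have rolled out into the aluminium tray in front. Rock the tub gently back down so that it stands flat on the riser where it was. Do not touch the cartridges with the fingers, and leave the glass tumbler, the white jar and the red controller where they stand.

Things in the scene. Friction and masses are not known exactly. Their poses are not given: they have to be found in the camera images.
- riser: Fixed grey block, 165 x 190 mm, 75 mm high, with a black rubber top (friction about 0.6, varying). It carries the tub. Origin on the table under it; its own +x points to the rear (away from the pouring side), +y to the side where the pawl is, z up.
- tub: The heavy loose open grey tub (about 1.8 kg, varying by a fifth; weighted 18 mm floor), 140 mm front to back, 120 mm wide, walls 85 mm high, loose on the riser. Origin at the centre of its underside, 75 mm above the table; own -x is the front, z up. It falls back if let go below about 65 degrees of tipping. An orange grip plate stands up at its rear.
- tub_lip (a point): Middle of the end of the tub's pouring lip, axes as the tub's. The tub's front is open and runs out in this lip, 80 mm long, rising 27 degrees from the floor, over the tray. Tipped forward by 25 to 34 degrees, the cartridges roll out over it.
- tub_ledge (a point): Middle of the top of a steel ledge on the tub's +y side, 45 mm long, 20 mm wide, 28 mm above the underside; the pawl's nose hangs 5 mm above it.
- tub_grip (a point): Grip point in the middle of the orange grip plate of the tub, axes as the tub's. The plate is 12 mm thick along the tub's x, 72 mm wide along y, reaches 25 mm above this point, and 40 mm below it joins the rear wall. The point lies 134 mm behind the front bottom edge and 125 mm above the underside. Raising it takes 7 to 13 N. Being flat, the plate turns the gripper along with the tub.
- tub_edge (a point): Middle of the tub's front bottom edge, the line (along the tub's y) about which it rocks; axes as the tub's. 75 mm above the table; must stay within 20 mm of the riser's top.
- pawl (a joint): Hold-down pawl, rad: 0 = engaged, its steel nose 5 mm above the tub's side ledge so that the tub cannot be rocked; 0.85 = flipped fully outward, away from the tub. It is clear of the tub above 0.5. Stays where it is left (stiff hinge, about 0.1 N m, so about 1 N at the tip). Self-locking: pulling the tub up does not open it.
- pawl_tip (a point): Centre of the pawl's orange paddle at its upper end: 34 mm along the riser's x, 10 mm thick, 40 mm high; at 0 it is 216 mm above the table, 34 mm out from the tub's side wall and reaching well above the tub's wall (160 mm above the table). Push it outward (riser's +y) from the tub's side.
- pawl_hinge (a point): The pawl's hinge axis, along the riser's x, 81 mm above the table. The paddle's centre is 137 mm from it, at 0 almost straight above it (26 mm further out); as the joint grows the paddle swings outward (riser's +y) and down.
- cart_a_mid (a point): Centre of one blue round cartridge with a white band, 90 mm long (own y), 36 mm across, 120 g; it starts lying across the tub, in the front half.
- cart_b_mid (a point): Centre of the other blue cartridge, the same; starts in the rear half of the tub.
- tray: Fixed shallow aluminium tray in front of the riser, under the tub's lip: 200 (own x) x 250 (own y) mm, walls 36 mm high and 4 mm thick. Origin at the centre of its underside.
- tumbler: Clear glass tumbler, 72 mm across, 110 mm high; origin under its centre. Leave alone.
- jar: White ceramic jar, 92 mm across, 105 mm high; origin under its centre. Leave alone.
- controller: Red plastic hand controller box with a black dial, 150 x 70 mm, 46 mm high; origin under its centre. Leave alone.
- cart_a: The first cartridge; origin at the middle of the side it starts on, 18 mm from its centre.
- cart_b: The second cartridge; origin likewise.
There are look-alikes about, which are no part of the job. What is shaped like the cart_a but yellow is not meant. Leave any turquoise look-alike of the cart_b alone.

How it is judged (in metres and radians):
On the way, in this order (a step that is already met when the one before it is completed fails the run):
1. the pawl is flipped away (beyond 0.5 rad) (value of joint pawl above 0.5 rad), for 0.1 s.
2. the tub is rocked forward by more than 0.35 rad (angle between tub's own z axis and vertical above 0.35 rad), for 0.1 s.
3. both cartridges are in the tray (x of cart_a_mid in the frame of tray between -0.1 and 0.1 m and y of cart_a_mid in the frame of tray between -0.125 and 0.125 m and height (world z) of each of cart_a_mid, cart_b_mid below 0.062 m and x of cart_b_mid in the frame of tray between -0.1 and 0.1 m and y of cart_b_mid in the frame of tray between -0.125 and 0.125 m), for 0.2 s.
At the end, for the whole second after the job is handed in: Both cartridges lie at rest within the tray's walls (centres below 62 mm); the tub stands flat (within 0.04 rad) and still on the riser, within 30 mm and 0.2 rad of where it was (all of step 3 and angle between tub's own z axis and vertical below 0.04 rad and distance of tub from where it was at the start of the episode below 0.03 m and angle between the x axis of tub and the x axis of riser, either way round below 0.2 rad and linear speed of tub below 0.02 m/s and linear speed of each of cart_a, cart_b below 0.03 m/s); the robot touches nothing.
It fails at once if the tub's front bottom edge is lifted more than 20 mm off the riser (height (world z) of tub_edge above 0.095 m).
It fails at once if the tub is dropped or thrown over (turning faster than 2 rad/s) (angular speed of tub above 2 rad/s).
It fails at once if the fingers press on a cartridge with more than 1 N (contact force between the fingers and cart_a above 1 N or contact force between the fingers and cart_b above 1 N).
It fails at once if the tumbler, jar or controller is moved more than 20 mm (distance of any of tumbler, jar, controller from where it was at the start of the episode above 0.02 m).
It also fails if it takes over 61 s, if anything falls off the work surface, if the arm or the gripper's body presses on something with over 40 N, if the wrist force passes 120 N, or if a joint passes its speed limit or range.

### The arm

A 6-joint arm with a two-finger parallel gripper is mounted at the origin on the work surface. World frame = base frame: x ahead of the robot, y to its left, z up, the work surface at z = 0. Lengths are in m, angles in degrees, forces in N, time in s.
With the tool pointing down it reaches from about 0.4 to 0.825 m from the base axis. Payload 7 kg.
Tool frame: the origin (TCP) lies midway between the tips of the shut fingers; the grasp point (between the pads) lies 19 mm behind it (bot.grip_depth is the distance from the TCP to the grasp point, in m); x points along the fingers, z is the direction in which the jaws open and shut, and the axes are right-handed (so a half turn about x gives the same grasp; the last joint's range is limited). The gripper opens to 88 mm and grips with 3 to 60 N. Pads are 19 mm wide; open, the fingers measure 130 mm over their backs; the gripper's body (78 mm by 193 mm) begins 47 mm behind the grasp point.
Start: joints at [-60.671, 20.546, 0.682, 0, -70.136, -16.507], TCP at [0.15, -0.658, 0.227] pointing down, gripper open.
Joint ranges: [-176.03, 176.03], [-82.01, 121.73], [-58.28, 71.71], [-173.87, 95.51], [-174.79, -0.11], [-173.66, 173.66]. Speed limits (degrees/s): [136.94, 136.94, 172.46, 180, 180, 180].

### API

Orientations are given as [roll, pitch, yaw] about the fixed x, y, z axes, in that order (R = Rz(yaw) Ry(pitch) Rx(roll)).
In Python, from workcell import bot gives the robot as it stands.
- The arm moves only by the tool send_rows, never from a script. Its argument "targets" is a list of rows, each an object with "xyz": the shift along the tool's x, y, z in mm, a list of three; "turn": the turn about the tool's x in degrees; "jaw": the finger opening in mm, from 0 to 87.6. A call has 1 to 20 rows; each row shifts and turns the commanded pose from where the row before left it, along the tool's axes as they then stand; what a row does not reach is not made up. A row lasts 1/10 s, in which the tool goes at most 50 mm and 8.59 degrees, less where a joint would pass 70% of its speed; a pose out of reach is approached as far as the arm can. A call with a gripper value outside its range is refused whole. The fingers move at their own pace and stop on an object; the grip force is fixed at half the most. Time passes only in rows, so rows that do not move let the fingers close. It gives the time, the measured TCP pose, the force and the opening at its end, in the units of the state.
- bot.read_state(): the state, without advancing time (a new reading comes with each control period).
- bot.capture(name): name is "scene" or "top" or "wrist"; returns the picture (480x640x3 uint8, red, green, blue); there is no depth.
- bot.camera_params(name): a dict with "intrinsics" (3x3 intrinsics, pixels), "R" (3x3) and "t" (3): a world point X has camera coordinates R X + t. Camera axes: x right, y down, z forward; pixel columns grow to the right and rows downward; lengths in m; the calibration is good to about 2 mm. A picture is of the moment at which its call begins: read the wrist's pose just before it. camera_params takes no time and is no camera call; for the wrist camera it gives the pose at the moment of the call.
- bot.finish_job(): hands the job in, once; it reports no verdict.
The state is a dict: "time": time; "qpos": joint angles; "qvel": joint speeds; "joint_efforts": joint torques, N m; "ee_pos": TCP position; "orientation": TCP orientation; "force": force on the tool from outside, world axes, zero at the start; "moment": the same for the moment, N m; "finger_gap": finger opening in m.
Only numpy, scipy, OpenCV 4.12 (cv2) and the standard library are available. Lean on these libraries where they do the work, as an engineer would, in place of code of your own. Each camera call takes 0.05 s, during which the arm holds its last target.

## Working session

There is one attempt and no reset: what is moved stays moved. The work goes in short steps, Python scripts to look and compute and a tool call to move; the robot and the scene stay as the last step left them, time stands still between calls to the robot, and variables do not carry over. Pictures are saved under pics/ and viewed, and the job is handed in when it is done.

Besides the shell and the picture viewer there is one more tool, called after "Request:" in YAML: its name, and indented under it one key for each argument. send_rows: Moves the arm, as the interface text tells. Its arguments: {"type":"object","properties":{"targets":{"type":"array"}},"required":["targets"]}

```bash
ls -la; mkdir -p pics; python3 - <<'E'
from workcell import bot
import cv2
print(bot.read_state())
for n in ["scene","top","wrist"]:
    im=bot.capture(n); cv2.imwrite(f"pics/{n}0.png",im[:,:,::-1])
    p=bot.camera_params(n); print(n,p)
E
```

```text
total 12
drwxr-xr-x  3 agent agent 4096 Dec  7 15:58 .
drwxr-xr-x 23 root  root  4096 Dec  7 15:58 ..
drwxr-xr-x  2 agent agent 4096 Dec  7 15:58 pics
{'time': 0.0, 'qpos': array([-6.06718788e+01,  2.05898645e+01,  6.34214252e-01, -2.10269213e-02,
       -7.01361023e+01, -1.65074333e+01]), 'qvel': array([-0.04169562, -0.00044215, -0.00740201,  0.00240616,  0.04380964,
       -0.02900192]), 'joint_efforts': array([ 7.57156317e-05, -5.82728899e+01,  2.93047071e+01,  6.99722975e+00,
        7.13873509e-03, -1.38826963e-04]), 'ee_pos': array([ 0.14965884, -0.65769614,  0.22564091]), 'orientation': array([  4.35127307,  89.90614158, 107.16480052]), 'force': array([-0.52102355,  0.29178436,  0.22192692]), 'moment': array([-0.04969917, -0.03037738, -0.0055546 ]), 'finger_gap': 0.08799665935546708}
scene {'intrinsics': array([[574.59965525,   0.        , 309.79589844],
       [  0.        , 574.59965525, 238.37728775],
       [  0.        ,   0.        ,   1.        ]]), 'R': array([[-0.11280714,  0.99361379, -0.00248821],
       [ 0.77754879,  0.08671716, -0.62281459],
       [-0.61862139, -0.07219264, -0.78236552]]), 't': array([ 0.01808358, -0.31168418,  1.49342161])}
top {'intrinsics': array([[612.67976227,   0.        , 324.09127043],
       [  0.        , 612.67976227, 227.69632359],
       [  0.        ,   0.        ,   1.        ]]), 'R': array([[-0.01880316, -0.99976087, -0.01116476],
       [-0.98960771,  0.02020208, -0.14236735],
       [ 0.14255886,  0.00837178, -0.98975092]]), 't': array([0.02782138, 0.55195898, 1.28422359])}
wrist {'intrinsics': array([[428.37937461,   0.        , 309.97697693],
       [  0.        , 428.37937461, 233.91943321],
       [  0.        ,   0.        ,   1.        ]]), 'R': array([[-0.22167504,  0.97511949,  0.0014687 ],
       [ 0.92858594,  0.2106363 ,  0.3055495 ],
       [ 0.29763791,  0.06909651, -0.95217506]]), 't': array([ 0.67429578, -0.03779487,  0.39265256])}
```

View pics/scene0.png

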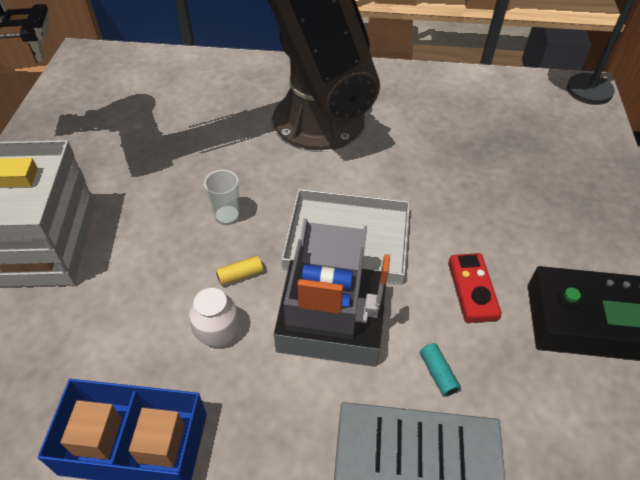

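View pics/top0.png

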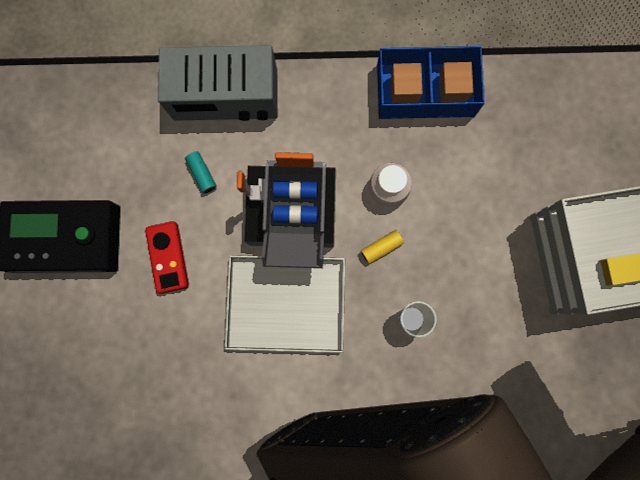

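View pics/wrist0.png

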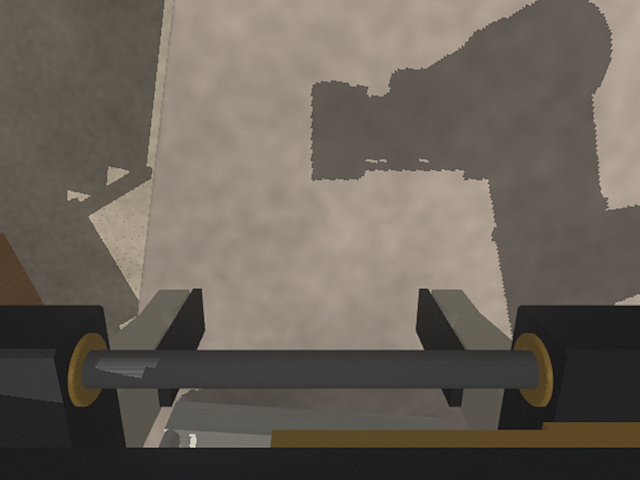

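The scene shows the tub on its riser (scene ~(325,285), top ~(295,215)). The two blue cartridges lie inside it, at top (294,189) and (294,214). The orange grip plate is at the rear, at scene (320,296) and top (294,159). The orange pawl paddle is at scene (385,270) and top (241,181).

The look-alikes are the yellow cylinder at top (382,246) and the turquoise one at top (200,172). The orange blocks are in the blue box. I'll take close crops next to measure.

```bash
python3 - <<'E'
import cv2
s=cv2.imread("pics/scene0.png"); t=cv2.imread("pics/top0.png")
cv2.imwrite("pics/sc.png",cv2.resize(s[180:370,260:430],None,fx=4,fy=4,interpolation=cv2.INTER_CUBIC)[:600*2])
c=cv2.resize(s[185:335,265:415],None,fx=4,fy=4,interpolation=cv2.INTER_CUBIC); cv2.imwrite("pics/sc1.png",c)
c=cv2.resize(t[140:280,215:355],None,fx=4,fy=4,interpolation=cv2.INTER_CUBIC); cv2.imwrite("pics/tc1.png",c)
E
rm pics/sc.png
```

```text
(no output)
```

View pics/sc1.png

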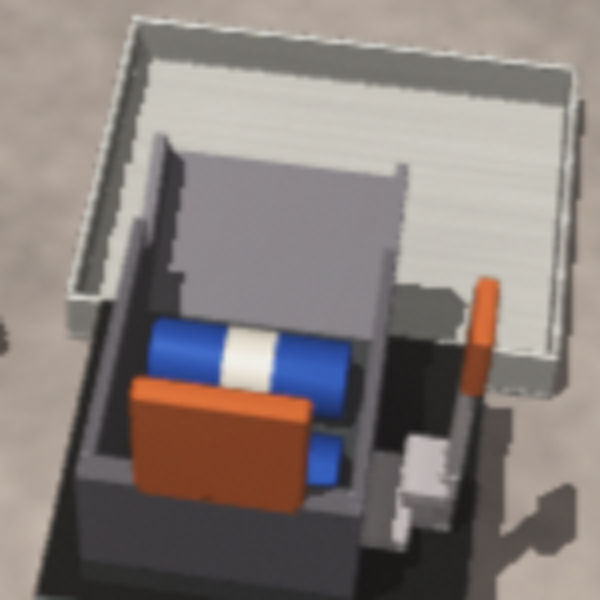

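View pics/tc1.png

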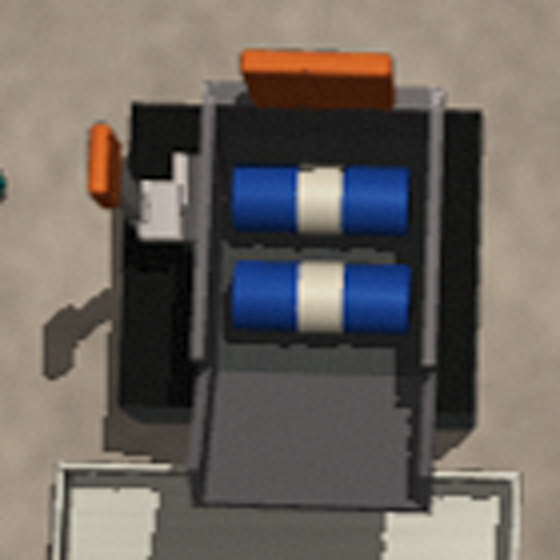

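```bash
cat > h.py <<'E'
import numpy as np, cv2
from workcell import bot
from scipy.optimize import least_squares
def P(n):
    p=bot.camera_params(n); return p["intrinsics"]@np.c_[p["R"],p["t"]]
def proj(Pm,X):
    X=np.atleast_2d(X); q=np.c_[X,np.ones(len(X))]@Pm.T; return q[:,:2]/q[:,2:]
def tri(P1,a,P2,b):
    X=cv2.triangulatePoints(P1,P2,np.array(a,float).reshape(2,1),np.array(b,float).reshape(2,1)).ravel(); X=X[:3]/X[3]
    return X,np.linalg.norm(proj(P1,X)-a),np.linalg.norm(proj(P2,X)-b)
S=lambda u,v:(u/4+265,v/4+185)
T=lambda u,v:(u/4+215,v/4+140)
E
python3 - <<'E'
from h import *
PS,PT=P("scene"),P("top")
for n,a,b in [("plate front top -y",S(140,379),T(392,76)),("plate front top +y",S(312,401),T(246,73)),
 ("plate rear top -y",S(133,396),T(390,55)),("plate rear top +y",S(308,418),T(241,52)),
 ("tub rear wall top -y",S(80,478),T(444,90)),("tub rear wall top +y",S(362,512),T(205,82)),
 ("lip end -y",S(162,135),T(430,508)),("lip end +y",S(403,165),T(194,503)),
 ("paddle top rear",S(487,281),T(100,125)),("tray near-robot -y",S(135,18),T(515,853)),
 ("paddle ctr",S(481,336),T(108,170)),
 ("cartA left end top",S(150,345),T(409,295)),("cartA right",S(350,380),T(232,295)),
 ("tray front +y corner", S(560,358),T(62,466))]:
    X,e1,e2=tri(PS,a,PT,b); print(n,X.round(4),round(e1,2),round(e2,2))
E
```

```text
plate front top -y [0.6577 0.0374 0.2205] 2.48 1.83
plate front top +y [0.6608 0.1063 0.2207] 2.31 1.69
plate rear top -y [0.6675 0.0371 0.2228] 1.74 1.27
plate rear top +y [0.6705 0.107  0.2234] 1.31 0.95
tub rear wall top -y [0.6666 0.0128 0.1566] 2.1 1.54
tub rear wall top +y [0.6725 0.1312 0.1608] 1.68 1.22
lip end -y [0.4595 0.0232 0.1367] 1.45 1.23
lip end +y [0.4645 0.1397 0.1357] 1.04 0.87
paddle top rear [0.6268 0.1694 0.2636] 2.46 1.84
tray near-robot -y [ 0.2843 -0.0155  0.0293] 2.01 1.89
paddle ctr [0.6169 0.1724 0.2138] 1.96 1.48
cartA left end top [0.5697 0.0314 0.1191] 1.08 0.85
cartA right [0.5731 0.1228 0.1106] 1.31 1.02
tray front +y corner [0.4946 0.2246 0.0322] 2.28 1.85
```

```bash
cat >> h.py <<'E'
from scipy.spatial.transform import Rotation as Ro
def toolR(): 
    s=bot.read_state(); return s,Ro.from_euler('xyz',s["orientation"],degrees=True).as_matrix()
E
python3 - <<'E'
from h import *
PS,PT=P("scene"),P("top")
print(tri(PS,(68,143),PT,(592,312)),tri(PS,(16,172),PT,(622,268)))
s,R=toolR(); print(R.round(4))
# target orientation: tool x down, z along +/-(tub y)
yaw=np.radians(-2.5)
for sg in (1,-1):
    z=sg*np.array([-np.sin(yaw),np.cos(yaw),0]); c=R.T@z
    # rotation about tool x by a takes z -> (0,-sin a, cos a)
    print(sg, np.degrees(np.arctan2(-c[1],c[2])), "q6",s["qpos"][5])
# tub pose fit: x,y,yaw,z0
L=np.array([[58,-36,150],[58,36,150],[70,-36,150],[70,36,150]])/1000
so=np.array([S(140,379),S(312,401),S(133,396),S(308,418)]);to=np.array([T(392,76),T(246,73),T(390,55),T(241,52)])
def res(p):
    R=Ro.from_euler('z',p[2]).as_matrix(); X=L@R.T+[p[0],p[1],p[3]]
    return np.r_[(proj(PS,X)-so).ravel(),(proj(PT,X)-to).ravel()]
r=least_squares(res,[.6,.075,-.04,.075]);print(r.x,np.degrees(r.x[2]),r.fun.round(1))
p=r.x; Rm=Ro.from_euler('z',p[2]).as_matrix()
for n,l in dict(grip=[.064,0,.125],edge=[-.07,0,0],centre=[0,0,0]).items(): print(n,Rm@l+[p[0],p[1],p[3]])
E
```

```text
(array([ 0.35918743, -0.4741766 ,  0.19123994]), np.float64(3.835186630715639), np.float64(3.7175201890359366)) (array([ 0.44194366, -0.54496066,  0.18298259]), np.float64(1.5449388063695075), np.float64(1.446604438161332))
[[-4.000e-04 -9.751e-01 -2.219e-01]
 [ 1.200e-03 -2.219e-01  9.751e-01]
 [-1.000e+00  1.000e-04  1.300e-03]]
1 15.320960680171188 q6 -16.50661248934077
-1 -164.67903931982883 q6 -16.50661248934077
[ 0.59997974  0.07540874 -0.04303558  0.07152764] -2.465756826620745 [-2.7 -1.1 -0.6 -0.8 -2.2  0.9 -0.5  1.3 -1.6  0.8 -3.1  0.8 -0.9 -0.1
 -1.6 -0.1]
grip [0.66392048 0.07265531 0.19652764]
edge [0.53004455 0.0784203  0.07152764]
centre [0.59997974 0.07540874 0.07152764]
```

Request:
send_rows:
  targets:
    - {"xyz": [-40,0,0],"turn": 5,"jaw": 0}
    - {"xyz": [-40,0,0],"turn": 5,"jaw": 0}
    - {"xyz": [-40,0,0],"turn": 5.3,"jaw": 0}
    - {"xyz": [0,-15,25],"turn": 0,"jaw": 0}
    - {"xyz": [0,-20,36],"turn": 0,"jaw": 0}
    - {"xyz": [0,-20,36],"turn": 0,"jaw": 0}
    - {"xyz": [0,-20,36],"turn": 0,"jaw": 0}
    - {"xyz": [0,-20,36],"turn": 0,"jaw": 0}
    - {"xyz": [0,-20,36],"turn": 0,"jaw": 0}

```text
time: 1.05
ee_pos: [0.274, -0.4567, 0.3464]
orientation: [14.8, 90.0, 102.3]
force: [1.4, -0.0, -0.1]
finger_gap: 0.0209
```

Request:
send_rows:
  targets:
    - {"xyz": [0,-21,38],"turn": 0,"jaw": 0}
    - {"xyz": [0,-21,38],"turn": 0,"jaw": 0}
    - {"xyz": [0,-21,38],"turn": 0,"jaw": 0}
    - {"xyz": [0,-21,38],"turn": 0,"jaw": 0}
    - {"xyz": [0,-21,38],"turn": 0,"jaw": 0}
    - {"xyz": [0,-21,38],"turn": 0,"jaw": 0}
    - {"xyz": [0,-21,38],"turn": 0,"jaw": 0}
    - {"xyz": [0,-21,38],"turn": 0,"jaw": 0}
    - {"xyz": [0,-21,38],"turn": 0,"jaw": 0}
    - {"xyz": [0,-21,38],"turn": 0,"jaw": 0}
    - {"xyz": [0,-21,38],"turn": 0,"jaw": 0}
    - {"xyz": [0,-21,38],"turn": 0,"jaw": 0}
    - {"xyz": [0,-21,38],"turn": 0,"jaw": 0}
    - {"xyz": [0,-21,38],"turn": 0,"jaw": 0}
    - {"xyz": [0,-20,40],"turn": 0,"jaw": 0}
    - {"xyz": [0,0,0],"turn": 0,"jaw": 0}

```text
time: 2.65
ee_pos: [0.6135, 0.1036, 0.3441]
orientation: [106.3, 89.8, -166.0]
force: [-0.4, -0.5, -0.2]
finger_gap: 0.0008
```

```bash
python3 - <<'E'
from h import *
s,R=toolR(); print(s["time"],s["ee_pos"].round(4),s["force"].round(2),s["finger_gap"]); print(R.round(3))
for n in ["wrist","scene"]:
    np.save(f"P_{n}1.npy",P(n)); im=bot.capture(n)[:,:,::-1]; cv2.imwrite(f"pics/{n}1.png",im)
p=bot.camera_params("wrist"); print("cam",-p["R"].T@p["t"])
E
```

```text
2.65 [0.6135 0.1036 0.3441] [-0.35 -0.5  -0.24] 0.0007573852956465594
[[-0.003 -0.999  0.04 ]
 [-0.001  0.04   0.999]
 [-1.     0.003 -0.001]]
cam [0.52823895 0.10400951 0.50407072]
```

View pics/wrist1.png

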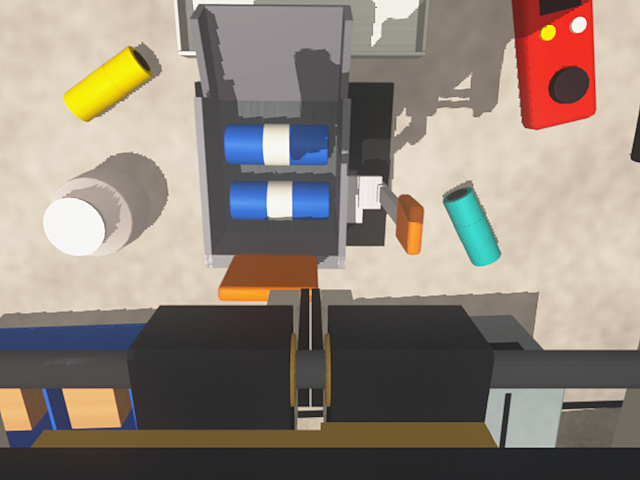

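View pics/scene1.png

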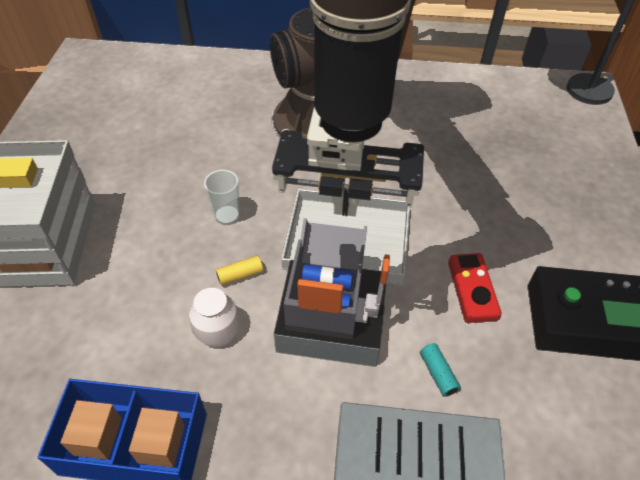

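```bash
python3 - <<'E'
import cv2
a=cv2.imread("pics/wrist1.png")[180:330,200:440]; cv2.imwrite("pics/w1c.png",cv2.resize(a,None,fx=3.3,fy=3.3,interpolation=cv2.INTER_CUBIC))
t=cv2.imread("pics/top0.png")[140:220,225:345]; cv2.imwrite("pics/t1c.png",cv2.resize(t,None,fx=6,fy=6,interpolation=cv2.INTER_CUBIC))
E
```

```text
(no output)
```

View pics/w1c.png

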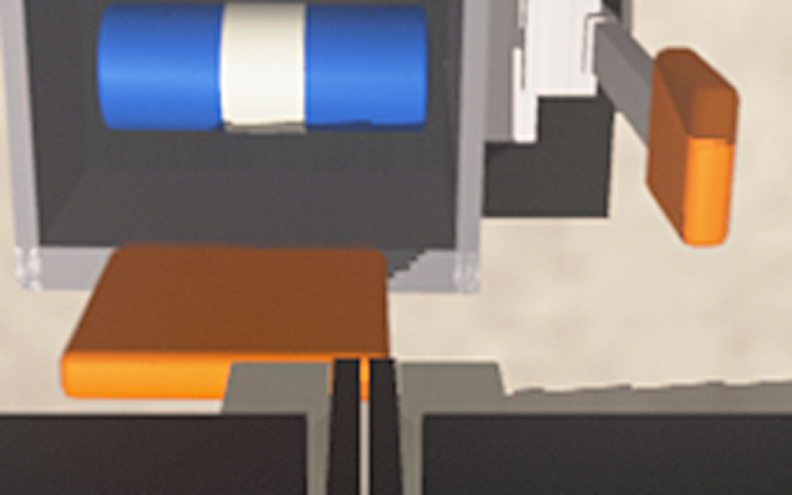

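View pics/t1c.png

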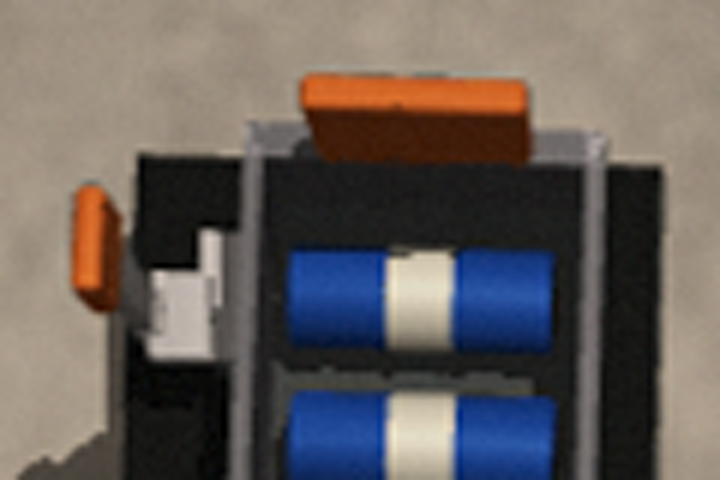

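```bash
cat >> h.py <<'E'
W=lambda u,v:(u/3.3+200,v/3.3+180)
T6=lambda u,v:(u/6+225,v/6+140)
E
python3 - <<'E'
from h import *
PW=np.load("P_wrist1.npy");PT=P("top");PS=P("scene")
for n,a,b in [("pad rear outer",W(727,243),T6(75,188)),("pad rear inner",W(685,241),T6(103,187)),("pad front outer",W(738,95),T6(76,290)),("pad front inner",W(690,88),T6(101,300)),
 ("plate top front -y",W(64,352),T6(529,85)),("plate top rear -y",W(66,394),T6(527,77)),
 ("wall rear +y",W(478,288),T6(245,122)),("wall rear -y",W(18,285),T6(606,136)),("plate bottom +y",W(385,250),T6(322,160)),("plate bottom -y",W(118,248),T6(528,162))]:
    X,e1,e2=tri(PW,a,PT,b); print(n,X.round(4),round(e1,2),round(e2,2))
print(proj(PS,[0.6135,0.1036,0.3441]),proj(PW,[0.6135,0.1036,0.3441]))
E
```

```text
pad rear outer [0.6345 0.1763 0.2301] 2.26 0.41
pad rear inner [0.6361 0.1686 0.2239] 2.76 0.5
pad front outer [0.5971 0.1721 0.253 ] 1.73 0.28
pad front inner [0.5954 0.1648 0.2486] 0.46 0.08
plate top front -y [0.6718 0.0328 0.1972] 6.28 1.23
plate top rear -y [0.6722 0.034  0.2116] 1.45 0.28
wall rear +y [0.6791 0.1322 0.1378] 0.47 0.1
wall rear -y [0.6672 0.0096 0.154 ] 0.47 0.1
plate bottom +y [0.6646 0.1062 0.142 ] 1.4 0.3
plate bottom -y [0.6604 0.0359 0.1475] 0.69 0.15
[[344.77030269 210.93466306]] [[310.30427749 310.66084264]]
```

Request:
send_rows:
  targets:
    - {"xyz": [0,-3,6],"turn": 0,"jaw": 0}
    - {"xyz": [30,0,0],"turn": 0,"jaw": 0}
    - {"xyz": [35,0,0],"turn": 0,"jaw": 0}
    - {"xyz": [35,0,0],"turn": 0,"jaw": 0}
    - {"xyz": [25,0,0],"turn": 0,"jaw": 0}
    - {"xyz": [14,0,0],"turn": 0,"jaw": 0}
    - {"xyz": [0,0,10],"turn": 0,"jaw": 0}
    - {"xyz": [0,0,8],"turn": 0,"jaw": 0}
    - {"xyz": [0,0,5],"turn": 0,"jaw": 0}
    - {"xyz": [0,0,5],"turn": 0,"jaw": 0}

```text
time: 3.75
ee_pos: [0.6171, 0.1345, 0.209]
orientation: [-63.0, 89.9, 24.5]
force: [0.1, -0.2, 0.1]
finger_gap: 0.0004
```

Request:
send_rows:
  targets:
    - {"xyz": [2,0,5],"turn": 0,"jaw": 0}
    - {"xyz": [0,0,5],"turn": 0,"jaw": 0}
    - {"xyz": [0,0,5],"turn": 0,"jaw": 0}
    - {"xyz": [0,0,0],"turn": 0,"jaw": 0}

```text
time: 4.15
ee_pos: [0.6171, 0.149, 0.2055]
orientation: [179.7, 90.0, -92.8]
force: [0.5, 1.0, -0.3]
finger_gap: 0.0004
```

Request:
send_rows:
  targets:
    - {"xyz": [1,0,6],"turn": 0,"jaw": 0}
    - {"xyz": [1,0,6],"turn": 0,"jaw": 0}
    - {"xyz": [2,0,6],"turn": 0,"jaw": 0}
    - {"xyz": [2,0,6],"turn": 0,"jaw": 0}
    - {"xyz": [0,0,0],"turn": 0,"jaw": 0}

```text
time: 4.65
ee_pos: [0.618, 0.1733, 0.199]
orientation: [103.5, 90.0, -168.9]
force: [0.9, 0.3, 1.2]
finger_gap: 0.0008
```

```bash
python3 - <<'E'
from h import *
s,R=toolR(); print(s["time"],s["ee_pos"].round(4),s["force"].round(2))
im=bot.capture("scene")[:,:,::-1]; cv2.imwrite("pics/scene2.png",cv2.resize(im[160:340,250:450],None,fx=3.3,fy=3.3,interpolation=cv2.INTER_CUBIC))
E
```

```text
4.65 [0.618  0.1733 0.199 ] [0.91 0.27 1.21]
```

View pics/scene2.png

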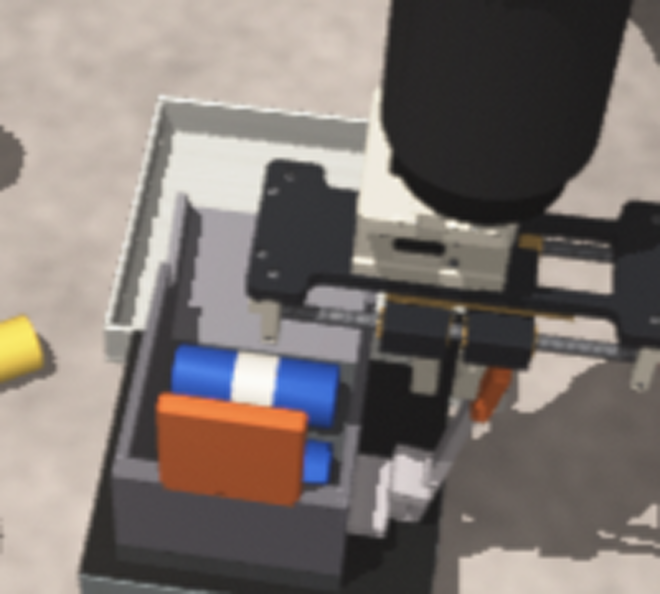

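Request:
send_rows:
  targets:
    - {"xyz": [3,0,7],"turn": 0,"jaw": 0}
    - {"xyz": [4,0,7],"turn": 0,"jaw": 0}
    - {"xyz": [5,0,7],"turn": 0,"jaw": 0}
    - {"xyz": [5,0,7],"turn": 0,"jaw": 0}
    - {"xyz": [6,0,6],"turn": 0,"jaw": 0}
    - {"xyz": [6,0,6],"turn": 0,"jaw": 0}
    - {"xyz": [6,0,6],"turn": 0,"jaw": 0}
    - {"xyz": [5,0,5],"turn": 0,"jaw": 0}
    - {"xyz": [0,0,0],"turn": 0,"jaw": 0}

```text
time: 5.6
ee_pos: [0.6198, 0.2238, 0.1583]
orientation: [118.6, 89.9, -153.9]
force: [-0.1, -0.5, -0.5]
finger_gap: 0.0004
```

```bash
python3 - <<'E'
from h import *
s,R=toolR(); print(s["time"],s["ee_pos"].round(4),s["force"].round(2))
im=bot.capture("scene")[:,:,::-1]; cv2.imwrite("pics/scene3.png",cv2.resize(im[160:340,250:450],None,fx=3.3,fy=3.3,interpolation=cv2.INTER_CUBIC))
E
```

```text
5.6 [0.6198 0.2238 0.1583] [-0.06 -0.47 -0.54]
```

View pics/scene3.png

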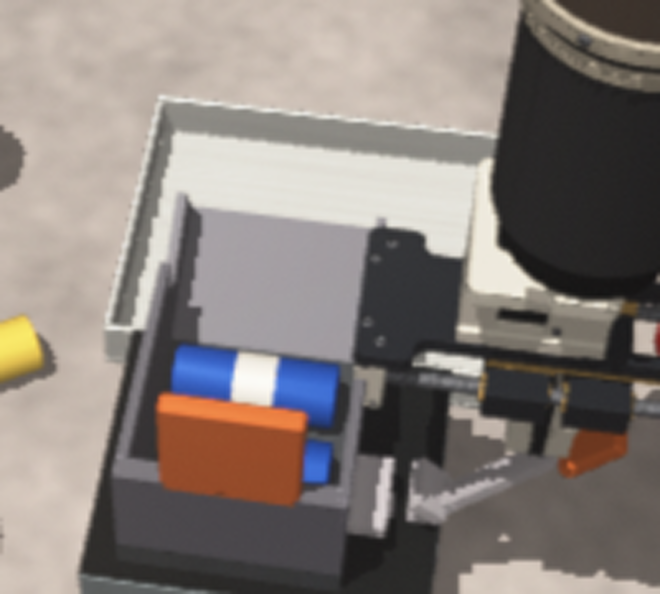

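Request:
send_rows:
  targets:
    - {"xyz": [-15,0,-5],"turn": 0,"jaw": 0}
    - {"xyz": [-40,0,0],"turn": 0,"jaw": 0}
    - {"xyz": [-45,0,0],"turn": 0,"jaw": 30}
    - {"xyz": [-40,0,0],"turn": 0,"jaw": 87}
    - {"xyz": [0,-10,-30],"turn": 0,"jaw": 87}
    - {"xyz": [0,-10,-30],"turn": 0,"jaw": 87}
    - {"xyz": [0,-10,-30],"turn": 0,"jaw": 87}
    - {"xyz": [0,-10,-30],"turn": 0,"jaw": 87}
    - {"xyz": [0,-10,-25],"turn": 0,"jaw": 87}
    - {"xyz": [0,0,0],"turn": 0,"jaw": 87}
    - {"xyz": [0,0,0],"turn": 0,"jaw": 87}

```text
time: 6.75
ee_pos: [0.6639, 0.0702, 0.3009]
orientation: [-67.9, 89.9, 19.5]
force: [-0.1, 1.3, 1.0]
finger_gap: 0.0668
```

```bash
python3 - <<'E'
from h import *
s,R=toolR(); print(s["time"],s["ee_pos"].round(4),s["finger_gap"]); print(R.round(3))
np.save("P_wrist4.npy",P("wrist"))
im=bot.capture("wrist")[:,:,::-1]; cv2.imwrite("pics/wrist4.png",im)
im=bot.capture("scene")[:,:,::-1]; cv2.imwrite("pics/scene4.png",cv2.resize(im[160:340,250:450],None,fx=3.3,fy=3.3,interpolation=cv2.INTER_CUBIC))
im=bot.capture("top")[:,:,::-1]; cv2.imwrite("pics/top4.png",im)
E
```

```text
6.75 [0.6639 0.0702 0.3009] 0.06676423044394678
[[ 0.001 -0.999  0.045]
 [ 0.     0.045  0.999]
 [-1.    -0.001  0.001]]
```

View pics/wrist4.png

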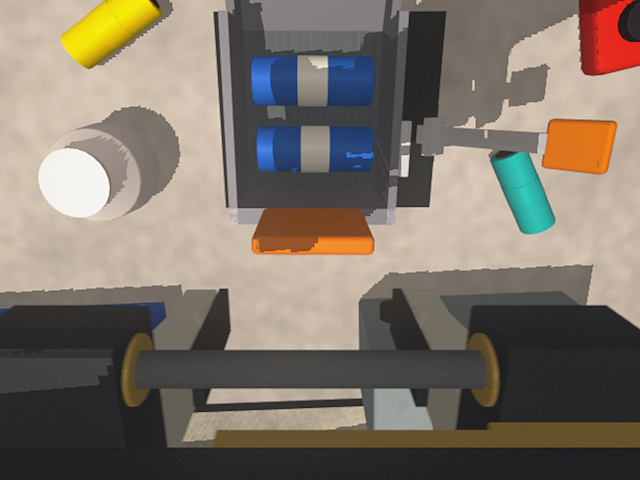

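View pics/scene4.png

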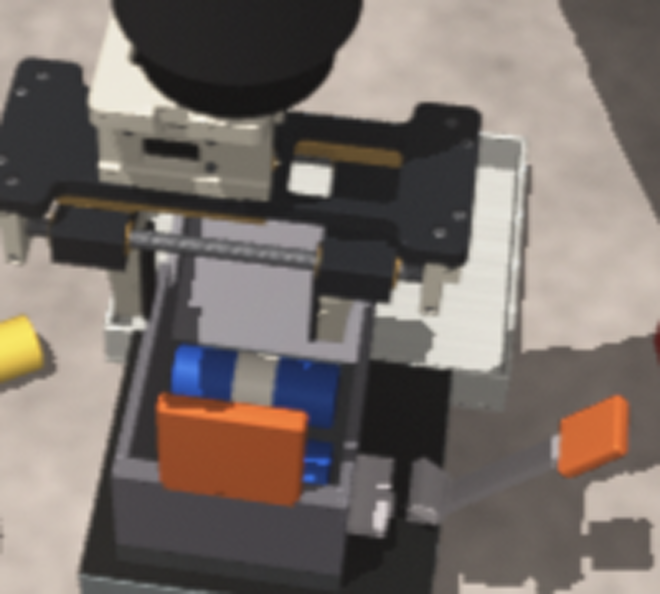

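View pics/top4.png

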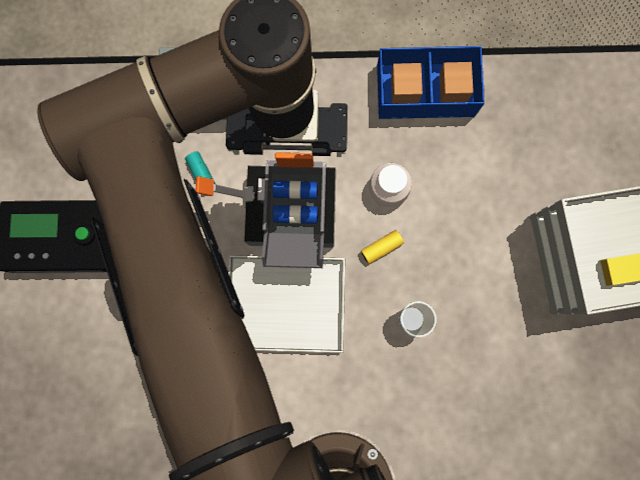

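```bash
python3 - <<'E'
from h import *
PS,PT,P4,P1=P("scene"),P("top"),np.load("P_wrist4.npy"),np.load("P_wrist1.npy")
# rear top corners and front top corners: (-y,+y)
V=[(PS,[S(133,396),S(308,418),S(140,379),S(312,401)]),(PT,[T6(527,77),T6(302,74),T6(527,85),T6(302,105)])]
V=[(PS,[S(133,396),S(308,418),S(140,379),S(312,401)]),(PT,[T(390,55),T(241,52),T(392,76),T(246,73)]),(P4,[(253,253),(374,253),(254,237),(373,236)])]
L=np.array([[70,-36,150],[70,36,150],[58,-36,150],[58,36,150]])/1000
for use in ([0,1,2],[0,2],[1,2],[2]):
  def res(p):
    R=Ro.from_euler('z',p[2]).as_matrix(); X=L@R.T+[p[0],p[1],p[3]]
    r=np.concatenate([(proj(V[i][0],X)-np.array(V[i][1])).ravel() for i in use])
    return np.r_[r,(p[3]-.075)*1000/2]
  r=least_squares(res,[.6,.075,-.04,.075]);p=r.x
  Rm=Ro.from_euler('z',p[2]).as_matrix(); print(use,"grip",(Rm@[.064,0,.125]+[p[0],p[1],p[3]]).round(4),np.degrees(p[2]).round(2),np.abs(r.fun).max().round(1))
s,R=toolR(); print(s["ee_pos"],s["finger_gap"])
p=bot.camera_params("wrist");print(-p["R"].T@p["t"])
E
```

```text
[0, 1, 2] grip [0.6635 0.0723 0.1956] -2.38 2.9
[0, 2] grip [0.6633 0.0725 0.1958] -2.41 2.7
[1, 2] grip [0.6638 0.0719 0.1948] -2.32 2.6
[2] grip [0.6635 0.0722 0.1954] -2.35 2.3
[0.66361075 0.0718307  0.30030168] 0.07894519786661099
[0.57942814 0.07523117 0.45881449]
```

Request:
send_rows:
  targets:
    - {"xyz": [0,0,0],"turn": 0,"jaw": 87.6}
    - {"xyz": [0,0,0],"turn": 0,"jaw": 87.6}
    - {"xyz": [15,0,0],"turn": 0,"jaw": 87.6}
    - {"xyz": [25,0,0],"turn": 0,"jaw": 87.6}
    - {"xyz": [20,0,0],"turn": 0,"jaw": 87.6}
    - {"xyz": [20,0,0],"turn": 0,"jaw": 87.6}
    - {"xyz": [20,0,0],"turn": 0,"jaw": 87.6}
    - {"xyz": [12,0,0],"turn": 0,"jaw": 87.6}
    - {"xyz": [5,0,0],"turn": 0,"jaw": 87.6}
    - {"xyz": [0,0,0],"turn": 0,"jaw": 87.6}

```text
time: 7.9
ee_pos: [0.6637, 0.0714, 0.1823]
orientation: [123.3, 90.0, -149.1]
force: [0.1, -0.4, 0.3]
finger_gap: 0.0876
```

```bash
python3 - <<'E'
from h import *
s,R=toolR(); print(s["time"],s["ee_pos"].round(4),s["force"].round(2),s["finger_gap"])
im=bot.capture("wrist")[:,:,::-1]; cv2.imwrite("pics/wrist5.png",im)
im=bot.capture("scene")[:,:,::-1]; cv2.imwrite("pics/scene5.png",cv2.resize(im[160:340,250:450],None,fx=3.3,fy=3.3,interpolation=cv2.INTER_CUBIC))
E
```

```text
7.9 [0.6637 0.0714 0.1823] [ 0.13 -0.36  0.29] 0.08761466560182972
```

View pics/wrist5.png

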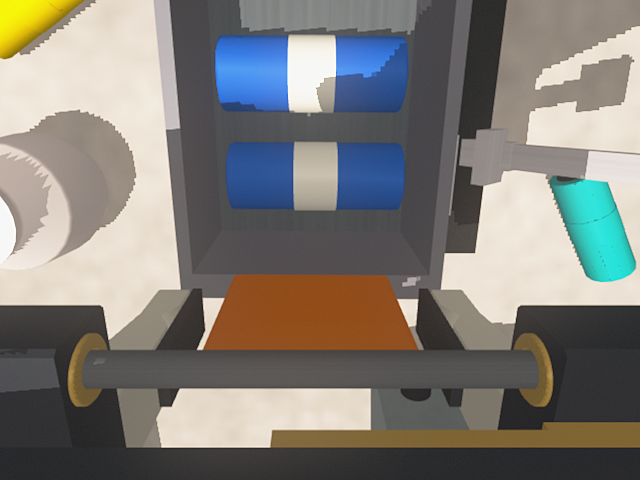

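View pics/scene5.png

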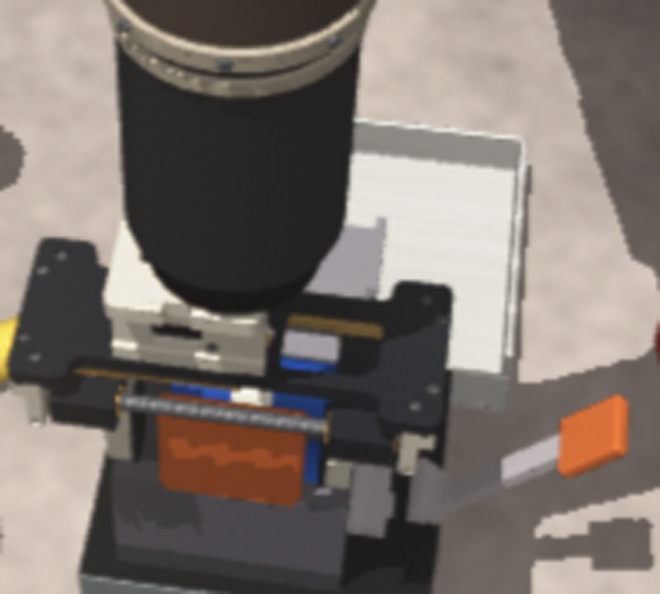

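The fingers straddle the plate, which is centred at about u=311 between the pads at u=203 and u=417. I'll close the jaws now.

Request:
send_rows:
  targets:
    - {"xyz": [0,0,0],"turn": 0,"jaw": 60}
    - {"xyz": [0,0,0],"turn": 0,"jaw": 60}
    - {"xyz": [0,0,0],"turn": 0,"jaw": 60}
    - {"xyz": [0,0,0],"turn": 0,"jaw": 60}
    - {"xyz": [0,0,0],"turn": 0,"jaw": 60}
    - {"xyz": [0,0,0],"turn": 0,"jaw": 60}

```text
time: 8.6
ee_pos: [0.6641, 0.0715, 0.1832]
orientation: [-66.8, 89.9, 20.8]
force: [-1.2, 2.2, 5.1]
finger_gap: 0.0717
```

Request:
send_rows:
  targets:
    - {"xyz": [-3.4,3.4,0],"turn": 0,"jaw": 60}
    - {"xyz": [-3.4,3.4,0],"turn": 0,"jaw": 60}
    - {"xyz": [-3.3,3.6,0],"turn": 0,"jaw": 60}
    - {"xyz": [-3.2,3.6,0],"turn": 0,"jaw": 60}
    - {"xyz": [-3.1,3.7,0],"turn": 0,"jaw": 60}
    - {"xyz": [-3.0,3.8,0],"turn": 0,"jaw": 60}

```text
time: 9.2
ee_pos: [0.6427, 0.0724, 0.2007]
orientation: [-48.3, 90.0, 39.2]
force: [4.7, 0.3, -8.8]
finger_gap: 0.072
```

```bash
python3 - <<'E'
from h import *
s,R=toolR(); print(s["time"],s["ee_pos"].round(4),s["force"].round(2),s["moment"].round(2),s["finger_gap"])
im=bot.capture("scene")[:,:,::-1]; cv2.imwrite("pics/scene6.png",cv2.resize(im[160:340,250:450],None,fx=3.3,fy=3.3,interpolation=cv2.INTER_CUBIC))
im=bot.capture("top")[:,:,::-1]; cv2.imwrite("pics/top6.png",cv2.resize(im[130:370,200:400],None,fx=2.5,fy=2.5,interpolation=cv2.INTER_CUBIC))
E
```

```text
9.2 [0.6427 0.0724 0.2007] [ 4.74  0.35 -8.78] [ 0.16 -2.4  -0.07] 0.07203930838515614
```

View pics/scene6.png

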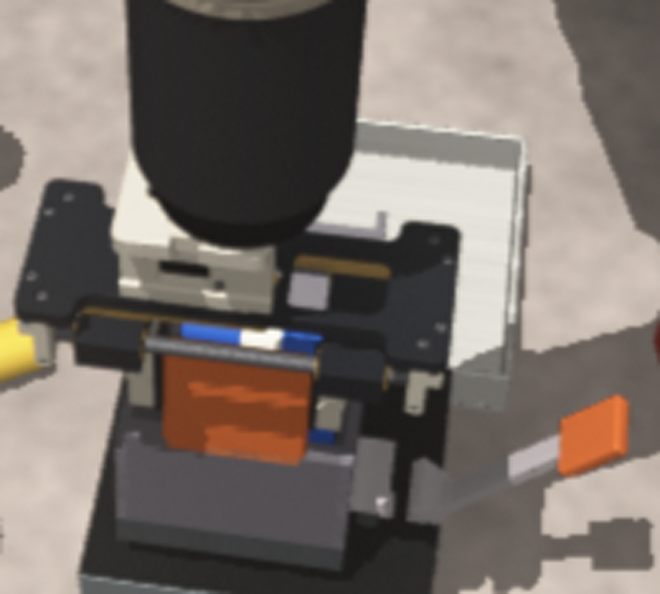

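View pics/top6.png

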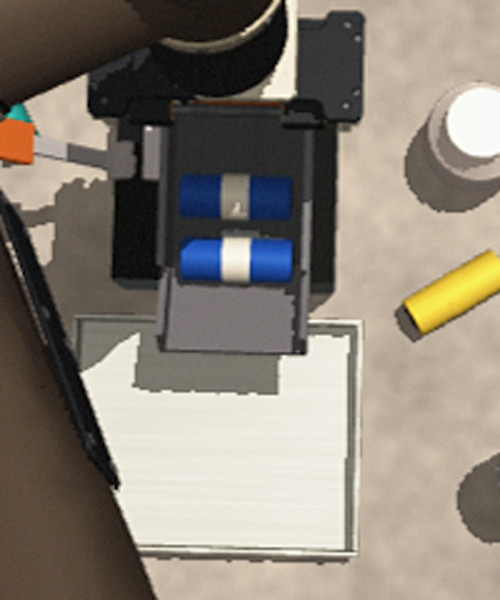

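Request:
send_rows:
  targets:
    - {"xyz": [-2.8,3.9,0],"turn": 0,"jaw": 60}
    - {"xyz": [-2.8,3.9,0],"turn": 0,"jaw": 60}
    - {"xyz": [-2.6,4.0,0],"turn": 0,"jaw": 60}
    - {"xyz": [-2.6,4.1,0],"turn": 0,"jaw": 60}
    - {"xyz": [-2.5,4.2,0],"turn": 0,"jaw": 60}
    - {"xyz": [-2.4,4.2,0],"turn": 0,"jaw": 60}
    - {"xyz": [-2.2,4.3,0],"turn": 0,"jaw": 60}
    - {"xyz": [-2.2,4.3,0],"turn": 0,"jaw": 60}

```text
time: 10.1
ee_pos: [0.6086, 0.0737, 0.2218]
orientation: [93.0, 89.9, -179.5]
force: [2.9, 1.4, -11.5]
finger_gap: 0.0716
```

```bash
python3 - <<'E'
from h import *
s,R=toolR(); print(s["time"],s["ee_pos"].round(4),s["force"].round(2),s["moment"].round(2),s["finger_gap"])
im=bot.capture("scene")[:,:,::-1]; cv2.imwrite("pics/scene7.png",cv2.resize(im[160:340,250:450],None,fx=3.3,fy=3.3,interpolation=cv2.INTER_CUBIC))
im=bot.capture("top")[:,:,::-1]; cv2.imwrite("pics/top7.png",cv2.resize(im[130:370,200:400],None,fx=2.5,fy=2.5,interpolation=cv2.INTER_CUBIC))
E
```

```text
10.1 [0.6086 0.0737 0.2218] [  2.9    1.44 -11.52] [ 0.62 -1.51 -0.08] 0.07157301976084031
```

View pics/scene7.png

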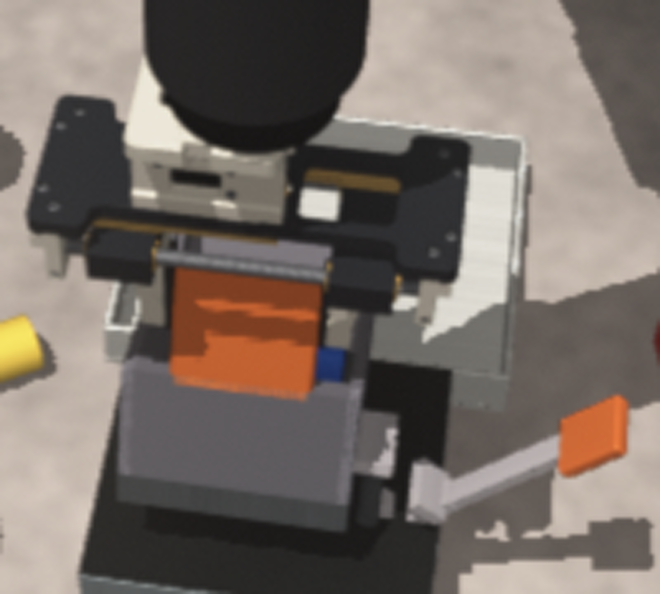

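View pics/top7.png

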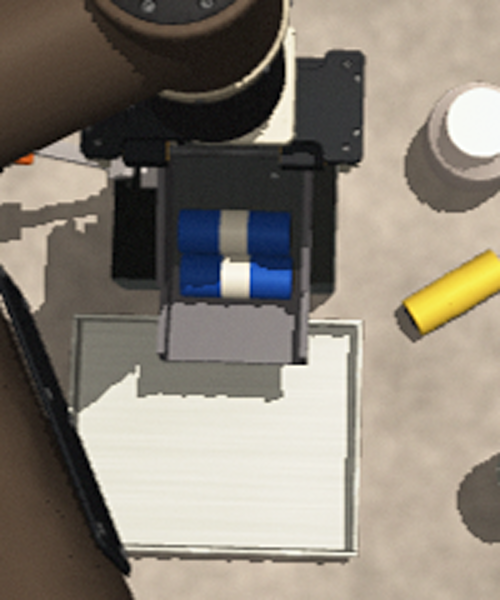

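Request:
send_rows:
  targets:
    - {"xyz": [-2.0,4.4,0],"turn": 0,"jaw": 60}
    - {"xyz": [-1.9,4.4,0],"turn": 0,"jaw": 60}
    - {"xyz": [-1.2,3.0,0],"turn": 0,"jaw": 60}
    - {"xyz": [-1.2,3.0,0],"turn": 0,"jaw": 60}
    - {"xyz": [-1.1,3.1,0],"turn": 0,"jaw": 60}
    - {"xyz": [-1.0,3.0,0],"turn": 0,"jaw": 60}
    - {"xyz": [-1.0,3.0,0],"turn": 0,"jaw": 60}

```text
time: 10.9
ee_pos: [0.5843, 0.0744, 0.2305]
orientation: [106.3, 89.8, -166.2]
force: [0.4, 0.4, -18.5]
finger_gap: 0.072
```

```bash
python3 - <<'E'
from h import *
s,R=toolR(); print(s["time"],s["ee_pos"].round(4),s["force"].round(2),s["moment"].round(2),s["finger_gap"])
im=bot.capture("scene")[:,:,::-1]; cv2.imwrite("pics/scene8.png",cv2.resize(im[160:340,250:450],None,fx=3.3,fy=3.3,interpolation=cv2.INTER_CUBIC))
im=bot.capture("top")[:,:,::-1]; cv2.imwrite("pics/top8.png",cv2.resize(im[130:370,200:400],None,fx=2.5,fy=2.5,interpolation=cv2.INTER_CUBIC))
E
```

```text
10.9 [0.5843 0.0744 0.2305] [  0.43   0.4  -18.49] [-0.05 -0.32  0.02] 0.0719694848876494
```

View pics/top8.png

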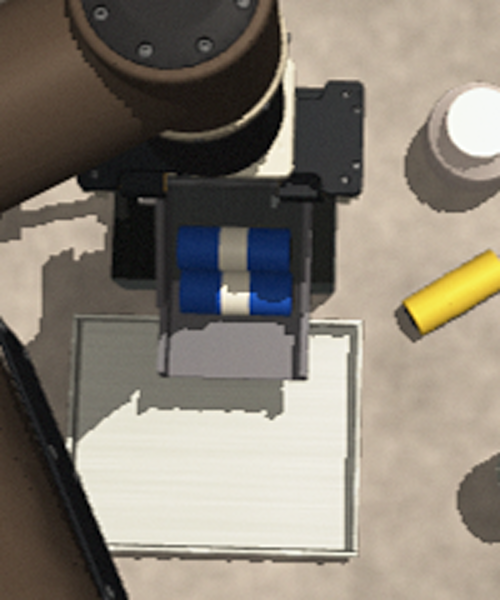

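View pics/scene8.png

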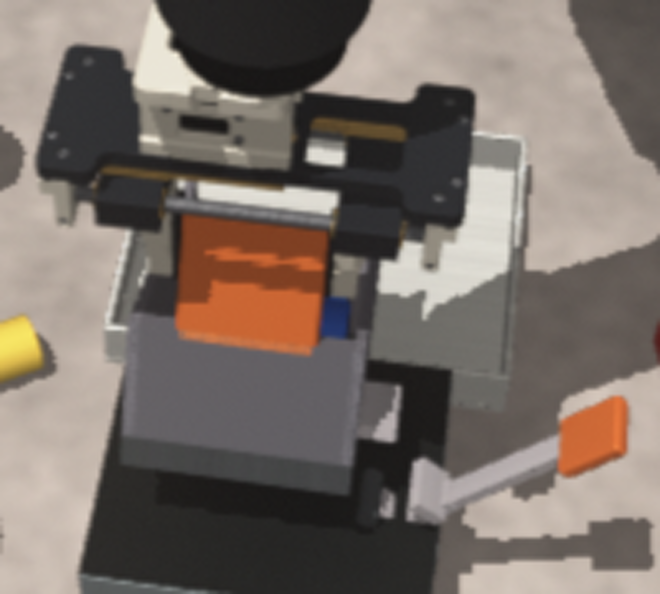

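```bash
cat > fit.py <<'E'
from h import *
def fit(so,to,grip,so_names=None):
    PS,PT=P("scene"),P("top")
    Ls=np.array([[140,-60,0],[140,60,0],[140,-60,85],[140,60,85]])/1000.
    Lt=np.array([[-68,58,64.5],[-68,-58,64.5]])/1000.
    Lg=np.array([[134,0,127]])/1000.
    def place(p,L):
        t=p[3]; # tilt forward: rear rises: rotate about y by -t
        R=Ro.from_euler('z',np.radians(-2.4)).as_matrix()@Ro.from_euler('y',-t).as_matrix()
        return L@R.T+[p[0],p[1],p[2]]
    def res(p):
        r=[(proj(PS,place(p,Ls))-so)[~np.isnan(so[:,0])].ravel(),(proj(PT,place(p,Lt))-to).ravel()]
        if grip is not None: r.append(((place(p,Lg)-grip)*1000/2).ravel())
        return np.concatenate(r)
    r=least_squares(res,[.53,.078,.075,.3]); return r.x[:3].round(4),np.degrees(r.x[3]).round(1),r.fun.round(1)
C=lambda u,v:(u/3.3+250,v/3.3+160)
D=lambda u,v:(u/2.5+200,v/2.5+130)
E
python3 - <<'E'
from fit import *
n=np.nan
# initial (top4/scene4): 
print(fit(np.array([C(112,558),C(343,582),C(117,458),C(350,492)]),np.array([T(194,503),T(430,508)]),np.array([.6635,.0723,.202])))
print(fit(np.array([C(122,463),C(350,490),C(133,318),C(370,345)]),np.array([D(160,376),D(307,379)]),np.array([.5843,.0744,.2495])))
print(fit(np.array([C(122,463),C(350,490),C(133,318),C(370,345)]),np.array([D(160,376),D(307,379)]),None))
print(fit(np.array([C(118,500),C(347,528),C(122,375),C(362,392)]),np.array([D(160,360),D(307,364)]),np.array([.6086,.0737,.2408])))
E
```

```text
(array([0.5302, 0.0792, 0.0751]), np.float64(1.9), array([ 0.9, -1. , -1.6,  0.9, -2.1,  2.1, -0.6,  1.3, -1.1,  1. , -1.7,
        1. , -1.9,  0.7,  2.3]))
(array([0.5252, 0.0799, 0.0739]), np.float64(27.7), array([-0.8, -0.2, -0.1,  0.8, -1.5, -0.9, -0.9, -0.1, -0.3,  0.1, -2.2,
        0.2,  0.2,  1.5, -0.4]))
(array([0.5261, 0.0802, 0.068 ]), np.float64(29.3), array([-0.5,  0.2,  0. ,  1.2, -0.9, -1. , -0.6, -0.2,  0. ,  0.2, -2.3,
        0.3]))
(array([0.5335, 0.0792, 0.072 ]), np.float64(21.8), array([-1. ,  0.4, -0.8,  1.2, -0.5, -3.2, -0.5,  0.9, -0.3,  0.6, -2. ,
        0.3,  1.1,  1.1, -0.6]))
```

Request:
send_rows:
  targets:
    - {"xyz": [1,2.5,0],"turn": 0,"jaw": 60}
    - {"xyz": [0.5,3,0],"turn": 0,"jaw": 60}
    - {"xyz": [0,3,0],"turn": 0,"jaw": 60}
    - {"xyz": [0,3,0],"turn": 0,"jaw": 60}
    - {"xyz": [0,0,0],"turn": 0,"jaw": 60}

```text
time: 11.5
ee_pos: [0.5734, 0.0751, 0.23]
orientation: [91.2, 90.0, 178.7]
force: [0.2, 0.2, -17.7]
finger_gap: 0.0718
```

```bash
python3 - <<'E'
from h import *
s,R=toolR(); print(s["time"],s["ee_pos"].round(4),s["force"].round(2),s["moment"].round(2),s["finger_gap"])
im=bot.capture("top")[:,:,::-1]; cv2.imwrite("pics/top9.png",cv2.resize(im[130:370,200:400],None,fx=2.5,fy=2.5,interpolation=cv2.INTER_CUBIC))
E
```

```text
11.5 [0.5734 0.0751 0.23  ] [  0.16   0.16 -17.73] [-0.13 -0.51  0.  ] 0.07184038261866098
```

View pics/top9.png

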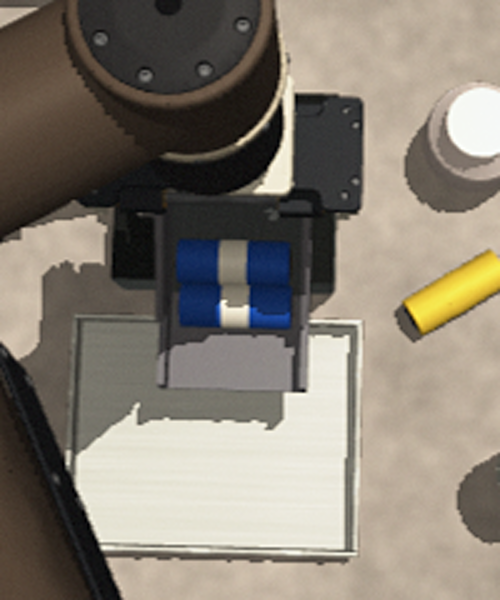

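```bash
python3 - <<'E'
from h import *
im=bot.capture("scene")[:,:,::-1]; cv2.imwrite("pics/scene9.png",cv2.resize(im[160:340,250:450],None,fx=3.3,fy=3.3,interpolation=cv2.INTER_CUBIC))
E
```

```text
(no output)
```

View pics/scene9.png

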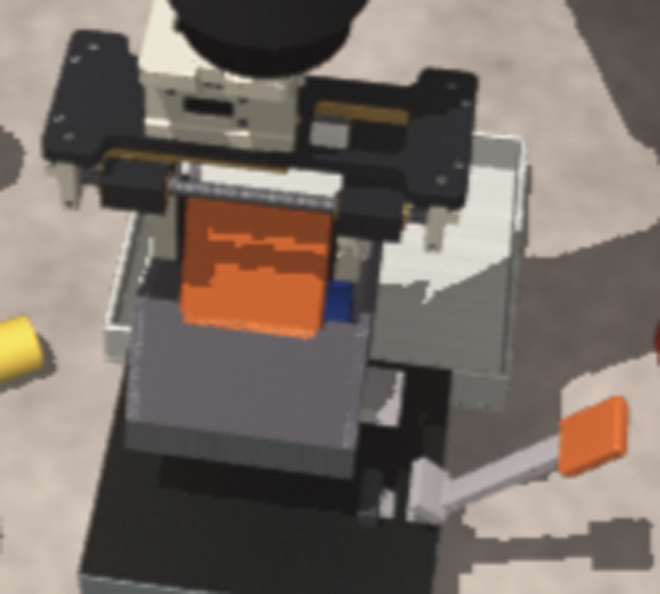

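```bash
python3 - <<'E'
from fit import *
n=np.nan
print(fit(np.array([C(126,447),C(354,476),C(137,300),C(374,328)]),np.array([D(160,387),D(307,391)]),np.array([.5734,.0751,.249])))
print(fit(np.array([C(126,447),C(354,476),C(137,300),C(374,328)]),np.array([D(160,387),D(307,391)]),None))
E
```

```text
(array([0.5166, 0.0807, 0.0725]), np.float64(28.6), array([-0.8, -0.1, -0.5,  0.2, -1.3, -0.5, -1.2, -0.1, -0.5,  0.2, -2.5,
       -0.1,  0. ,  1.6, -0.4]))
(array([0.5181, 0.081 , 0.0624]), np.float64(31.3), array([-0.4,  0.4, -0.3,  0.6, -0.4, -0.6, -0.9, -0.3,  0.1,  0.3, -2.5,
        0. ]))
```

Request:
send_rows:
  targets:
    - {"xyz": [-1,-3,0],"turn": 0,"jaw": 60}
    - {"xyz": [0,-4,0],"turn": 0,"jaw": 60}
    - {"xyz": [0,-4,0],"turn": 0,"jaw": 60}
    - {"xyz": [0,-3,0],"turn": 0,"jaw": 60}
    - {"xyz": [0,0,0],"turn": 0,"jaw": 60}

```text
time: 12.1
ee_pos: [0.5887, 0.0746, 0.2307]
orientation: [-155.9, 90.0, -68.4]
force: [1.1, -1.1, -18.2]
finger_gap: 0.0717
```

```bash
python3 - <<'E'
from h import *
s,R=toolR(); print(s["time"],s["ee_pos"].round(4),s["force"].round(2),s["moment"].round(2),s["finger_gap"])
im=bot.capture("top")[:,:,::-1]; cv2.imwrite("pics/top10.png",cv2.resize(im[130:370,200:400],None,fx=2.5,fy=2.5,interpolation=cv2.INTER_CUBIC))
im=bot.capture("scene")[:,:,::-1]; cv2.imwrite("pics/scene10.png",cv2.resize(im[160:340,250:450],None,fx=3.3,fy=3.3,interpolation=cv2.INTER_CUBIC))
E
```

```text
12.1 [0.5887 0.0746 0.2307] [  1.09  -1.12 -18.19] [-0.03 -0.55  0.03] 0.07171476902764311
```

View pics/top10.png

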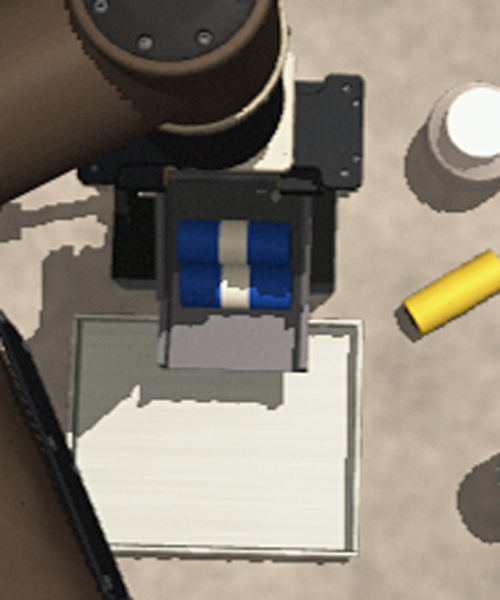

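View pics/scene10.png

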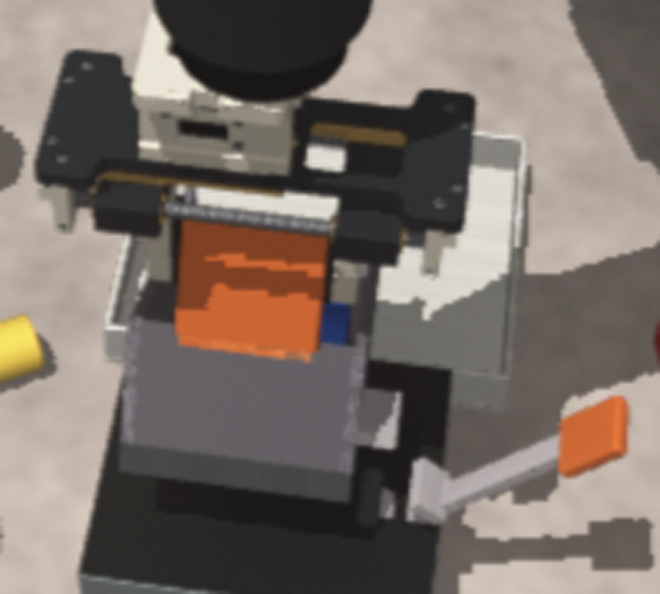

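Request:
send_rows:
  targets:
    - {"xyz": [1.5,0,0],"turn": 0,"jaw": 60}
    - {"xyz": [1.5,0,0],"turn": 0,"jaw": 60}
    - {"xyz": [0,0,0],"turn": 0,"jaw": 60}

```text
time: 12.5
ee_pos: [0.5884, 0.0746, 0.2286]
orientation: [-86.2, 89.9, 1.3]
force: [-0.1, -0.4, -13.0]
finger_gap: 0.0716
```

Request:
send_rows:
  targets:
    - {"xyz": [1.5,1,0],"turn": 0,"jaw": 60}
    - {"xyz": [0,1.5,0],"turn": 0,"jaw": 60}
    - {"xyz": [0,1.5,0],"turn": 0,"jaw": 60}

```text
time: 12.8
ee_pos: [0.5866, 0.0748, 0.2291]
orientation: [-84.5, 89.6, 3.1]
force: [7.2, -1.1, -1.1]
finger_gap: 0.0717
```

Request:
send_rows:
  targets:
    - {"xyz": [-1,3,0],"turn": 0,"jaw": 60}
    - {"xyz": [-1,3,0],"turn": 0,"jaw": 60}
    - {"xyz": [-0.8,3,0],"turn": 0,"jaw": 60}

```text
time: 13.1
ee_pos: [0.5777, 0.0755, 0.232]
orientation: [-79.3, 89.6, 8.2]
force: [5.6, -0.3, -2.5]
finger_gap: 0.0717
```

```bash
python3 - <<'E'
from h import *
s,R=toolR(); print(s["time"],s["ee_pos"].round(4),s["force"].round(2),s["moment"].round(2),s["finger_gap"])
im=bot.capture("top")[:,:,::-1]; cv2.imwrite("pics/top11.png",cv2.resize(im[130:370,200:400],None,fx=2.5,fy=2.5,interpolation=cv2.INTER_CUBIC))
E
```

```text
13.1 [0.5777 0.0755 0.232 ] [ 5.55 -0.26 -2.46] [-0.74 -2.66 -0.03] 0.07166793804355837
```

View pics/top11.png

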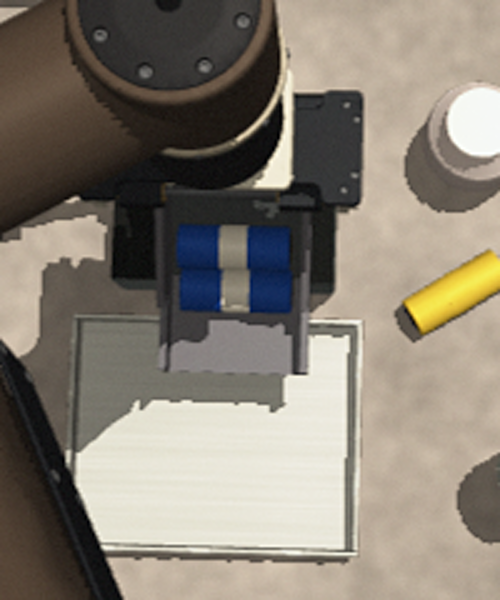

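Request:
send_rows:
  targets:
    - {"xyz": [-0.8,3,0],"turn": 0,"jaw": 60}
    - {"xyz": [-0.8,3,0],"turn": 0,"jaw": 60}
    - {"xyz": [-0.6,2,0],"turn": 0,"jaw": 60}

```text
time: 13.45
ee_pos: [0.5696, 0.0759, 0.2342]
orientation: [-77.8, 89.6, 9.7]
force: [6.5, -0.6, -2.1]
finger_gap: 0.0719
```

```bash
python3 - <<'E'
from h import *
s,R=toolR(); print(s["time"],s["ee_pos"].round(4),s["force"].round(2),s["moment"].round(2),s["finger_gap"])
im=bot.capture("top")[:,:,::-1]; cv2.imwrite("pics/top12.png",cv2.resize(im[130:370,200:400],None,fx=2.5,fy=2.5,interpolation=cv2.INTER_CUBIC))
E
```

```text
13.45 [0.5696 0.0759 0.2342] [ 6.52 -0.62 -2.09] [-0.54 -2.53 -0.01] 0.07191331229294463
```

View pics/top12.png

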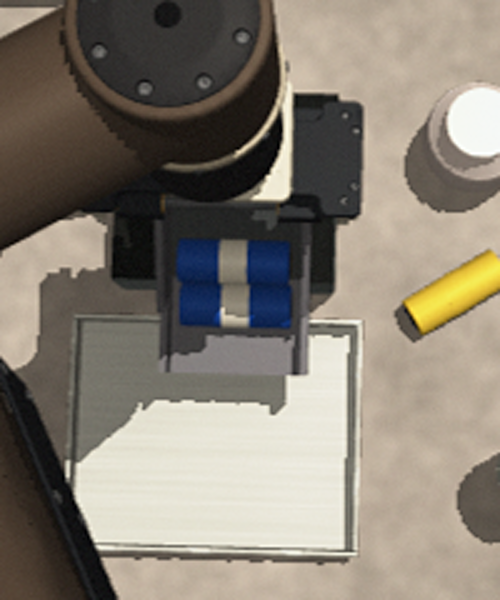

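Request:
send_rows:
  targets:
    - {"xyz": [-0.4,1.5,0],"turn": 0,"jaw": 60}
    - {"xyz": [0,0,0],"turn": 0,"jaw": 60}
    - {"xyz": [0,0,0],"turn": 0,"jaw": 60}
    - {"xyz": [0,0,0],"turn": 0,"jaw": 60}
    - {"xyz": [0,0,0],"turn": 0,"jaw": 60}
    - {"xyz": [0,0,0],"turn": 0,"jaw": 60}

```text
time: 14.1
ee_pos: [0.5682, 0.076, 0.2345]
orientation: [-77.9, 89.6, 9.6]
force: [6.1, -1.2, -0.0]
finger_gap: 0.0712
```

```bash
python3 - <<'E'
from h import *
s,R=toolR(); print(s["time"],s["ee_pos"].round(4),s["force"].round(2),s["moment"].round(2),s["finger_gap"])
im=bot.capture("top")[:,:,::-1]; cv2.imwrite("pics/top13.png",cv2.resize(im[130:370,200:400],None,fx=2.5,fy=2.5,interpolation=cv2.INTER_CUBIC))
E
```

```text
14.1 [0.5682 0.076  0.2345] [ 6.12 -1.16 -0.02] [-0.47 -2.41 -0.1 ] 0.07119823190403558
```

View pics/top13.png

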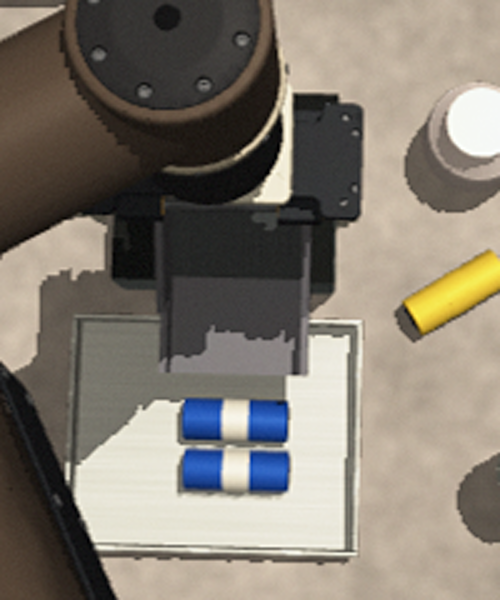

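Request:
send_rows:
  targets:
    - {"xyz": [1.1,-4.6,0],"turn": 0,"jaw": 60}
    - {"xyz": [1.1,-4.6,0],"turn": 0,"jaw": 60}
    - {"xyz": [1.3,-4.6,0],"turn": 0,"jaw": 60}
    - {"xyz": [1.4,-4.6,0],"turn": 0,"jaw": 60}
    - {"xyz": [1.6,-4.5,0],"turn": 0,"jaw": 60}
    - {"xyz": [1.6,-4.5,0],"turn": 0,"jaw": 60}
    - {"xyz": [1.8,-4.4,0],"turn": 0,"jaw": 60}
    - {"xyz": [1.9,-4.4,0],"turn": 0,"jaw": 60}

```text
time: 14.95
ee_pos: [0.6033, 0.0742, 0.2211]
orientation: [-76.0, 89.8, 11.5]
force: [4.3, 0.9, 3.9]
finger_gap: 0.0715
```

```bash
python3 - <<'E'
from h import *
s,R=toolR(); print(s["time"],s["ee_pos"].round(4),s["force"].round(2),s["moment"].round(2),s["finger_gap"])
im=bot.capture("top")[:,:,::-1]; cv2.imwrite("pics/top14.png",cv2.resize(im[130:370,200:400],None,fx=2.5,fy=2.5,interpolation=cv2.INTER_CUBIC))
im=bot.capture("scene")[:,:,::-1]; cv2.imwrite("pics/scene14.png",cv2.resize(im[160:340,250:450],None,fx=3.3,fy=3.3,interpolation=cv2.INTER_CUBIC))
E
```

```text
14.95 [0.6033 0.0742 0.2211] [4.29 0.92 3.92] [ 0.13 -1.29 -0.05] 0.07150316896198601
```

View pics/top14.png

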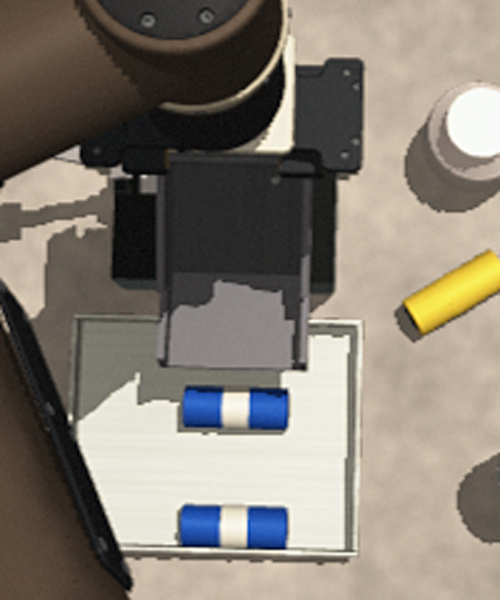

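View pics/scene14.png

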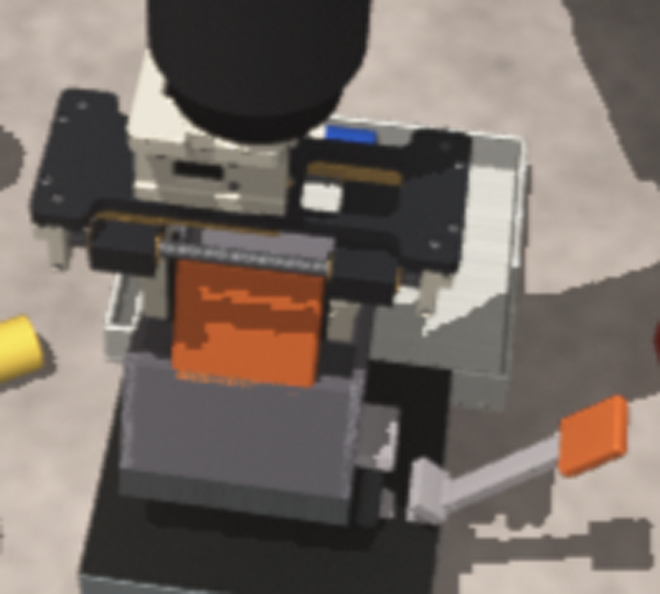

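Request:
send_rows:
  targets:
    - {"xyz": [2.0,-4.4,0],"turn": 0,"jaw": 60}
    - {"xyz": [2.1,-4.3,0],"turn": 0,"jaw": 60}
    - {"xyz": [2.3,-4.2,0],"turn": 0,"jaw": 60}
    - {"xyz": [2.3,-4.2,0],"turn": 0,"jaw": 60}
    - {"xyz": [2.4,-4.1,0],"turn": 0,"jaw": 60}
    - {"xyz": [2.5,-4.0,0],"turn": 0,"jaw": 60}
    - {"xyz": [2.7,-4.0,0],"turn": 0,"jaw": 60}
    - {"xyz": [2.8,-3.9,0],"turn": 0,"jaw": 60}

```text
time: 15.85
ee_pos: [0.6355, 0.0728, 0.2006]
orientation: [-19.9, 90.0, 67.6]
force: [5.3, 0.8, 0.9]
finger_gap: 0.0717
```

```bash
python3 - <<'E'
from h import *
s,R=toolR(); print(s["time"],s["ee_pos"].round(4),s["force"].round(2),s["moment"].round(2),s["finger_gap"])
im=bot.capture("scene")[:,:,::-1]; cv2.imwrite("pics/scene15.png",cv2.resize(im[160:340,250:450],None,fx=3.3,fy=3.3,interpolation=cv2.INTER_CUBIC))
E
```

```text
15.85 [0.6355 0.0728 0.2006] [5.3  0.77 0.92] [ 0.31 -1.23 -0.07] 0.071659105123066
```

View pics/scene15.png

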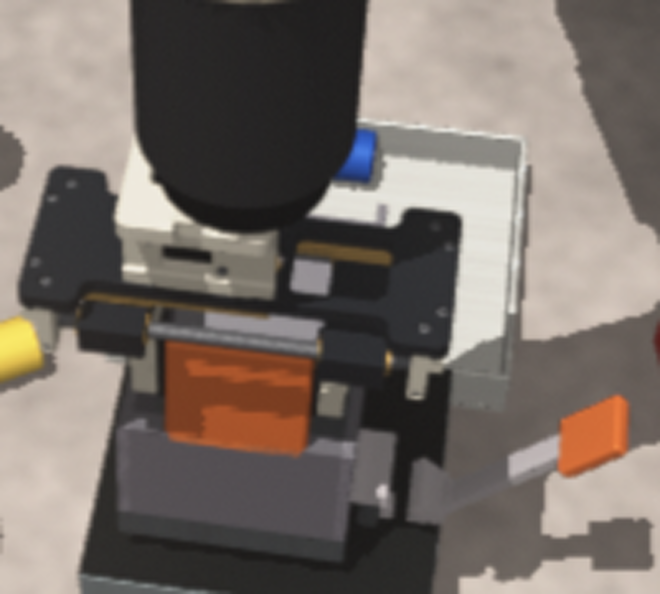

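Request:
send_rows:
  targets:
    - {"xyz": [2.8,-3.9,0],"turn": 0,"jaw": 60}
    - {"xyz": [3.0,-3.7,0],"turn": 0,"jaw": 60}
    - {"xyz": [3.1,-3.6,0],"turn": 0,"jaw": 60}
    - {"xyz": [3.1,-3.6,0],"turn": 0,"jaw": 60}
    - {"xyz": [3.2,-3.5,0],"turn": 0,"jaw": 60}
    - {"xyz": [2.2,-2.3,0],"turn": 0,"jaw": 60}

```text
time: 16.5
ee_pos: [0.6544, 0.0718, 0.1846]
orientation: [99.4, 89.9, -173.0]
force: [-11.3, 5.0, 22.5]
finger_gap: 0.072
```

```bash
python3 - <<'E'
from h import *
s,R=toolR(); print(s["time"],s["ee_pos"].round(4),s["force"].round(2),s["moment"].round(2),s["finger_gap"])
im=bot.capture("scene")[:,:,::-1]; cv2.imwrite("pics/scene16.png",cv2.resize(im[160:340,250:450],None,fx=3.3,fy=3.3,interpolation=cv2.INTER_CUBIC))
E
```

```text
16.5 [0.6544 0.0718 0.1846] [-11.34   4.98  22.51] [ 2.11  4.46 -0.06] 0.07199253975645167
```

View pics/scene16.png

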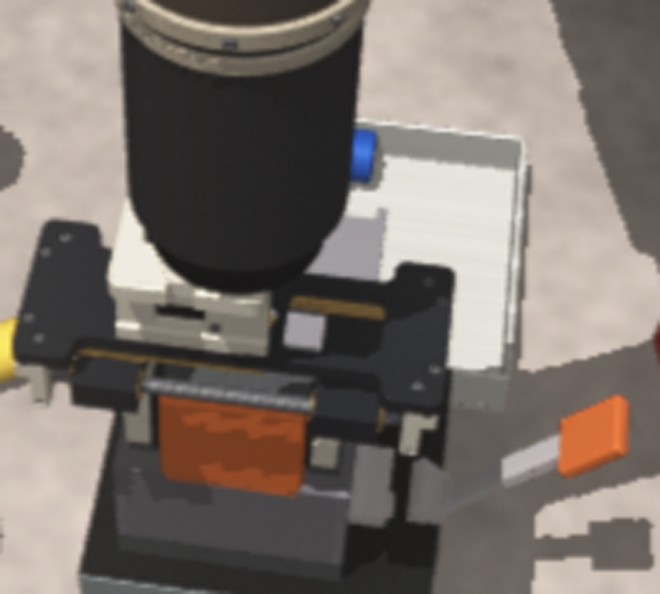

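Request:
send_rows:
  targets:
    - {"xyz": [-1,1,0],"turn": 0,"jaw": 60}
    - {"xyz": [0,0,0],"turn": 0,"jaw": 60}

```text
time: 16.75
ee_pos: [0.6534, 0.0719, 0.1846]
orientation: [88.4, 89.9, 175.9]
force: [-4.9, 3.8, 3.8]
finger_gap: 0.0716
```

Request:
send_rows:
  targets:
    - {"xyz": [0,0,0],"turn": 0,"jaw": 74}
    - {"xyz": [0,0,0],"turn": 0,"jaw": 78}
    - {"xyz": [0,0,0],"turn": 0,"jaw": 87.6}
    - {"xyz": [0,0,0],"turn": 0,"jaw": 87.6}
    - {"xyz": [0,0,0],"turn": 0,"jaw": 87.6}
    - {"xyz": [-5,0,0],"turn": 0,"jaw": 87.6}
    - {"xyz": [-20,0,0],"turn": 0,"jaw": 87.6}
    - {"xyz": [-30,0,0],"turn": 0,"jaw": 87.6}
    - {"xyz": [-40,0,0],"turn": 0,"jaw": 87.6}
    - {"xyz": [-40,0,0],"turn": 0,"jaw": 87.6}
    - {"xyz": [0,0,0],"turn": 0,"jaw": 87.6}

```text
time: 17.85
ee_pos: [0.6568, 0.0717, 0.3271]
orientation: [-77.9, 89.4, 9.7]
force: [-0.0, 0.4, 0.2]
finger_gap: 0.0876
```

```bash
python3 - <<'E'
from h import *
s,R=toolR(); print(s["time"],s["ee_pos"].round(4),s["force"].round(2),s["finger_gap"])
np.save("P_wrist17.npy",P("wrist"))
for n in ["wrist","scene","top"]: cv2.imwrite(f"pics/{n}17.png",bot.capture(n)[:,:,::-1])
t=cv2.imread("pics/scene17.png"); cv2.imwrite("pics/scene17c.png",cv2.resize(t[185:335,265:415],None,fx=4,fy=4,interpolation=cv2.INTER_CUBIC))
t=cv2.imread("pics/top17.png"); cv2.imwrite("pics/top17c.png",cv2.resize(t[130:370,200:400],None,fx=2.5,fy=2.5,interpolation=cv2.INTER_CUBIC))
E
```

```text
17.85 [0.6568 0.0717 0.3271] [-0.04  0.43  0.21] 0.08755127412755521
```

View pics/scene17c.png

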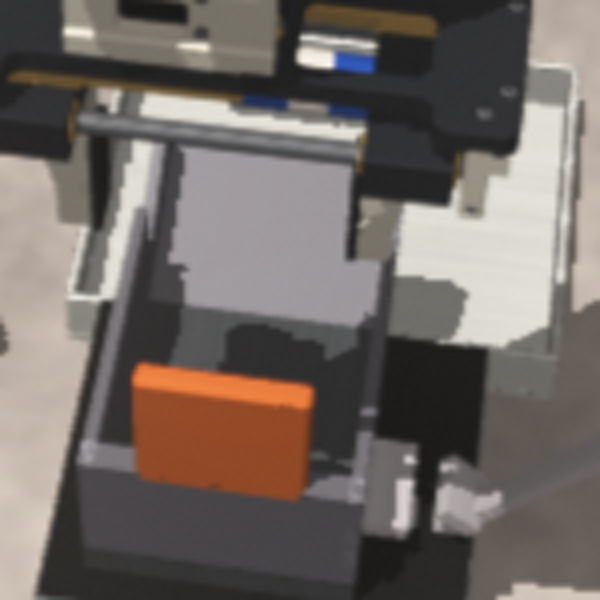

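View pics/top17c.png

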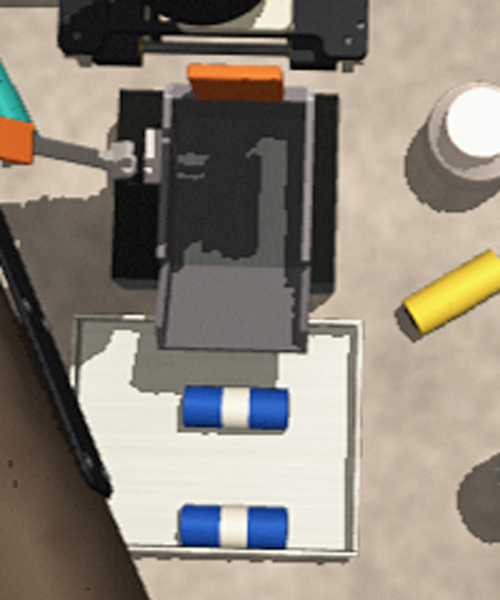

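View pics/wrist17.png

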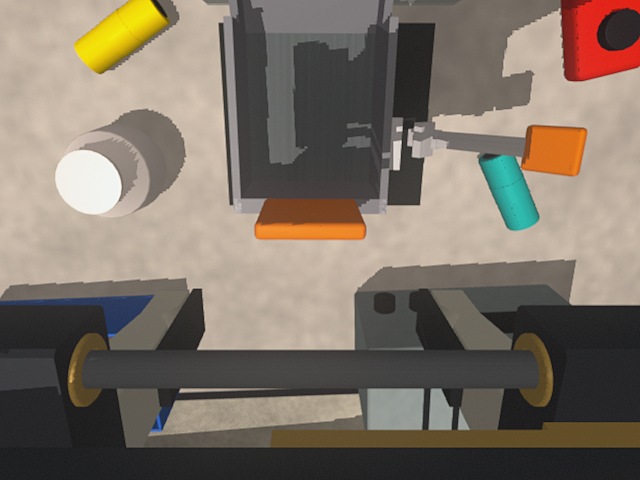

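```bash
python3 - <<'E'
from h import *
PS,PT,PW0,PW=P("scene"),P("top"),np.load("P_wrist4.npy"),np.load("P_wrist17.npy")
L=np.array([[140,-36,150],[140,36,150],[128,-36,150],[128,36,150],[-68,58,64.5],[-68,-58,64.5]])/1000
def fit(sc,tp,wr,Pw):
  def res(p):
    R=Ro.from_euler('z',p[2]).as_matrix()@Ro.from_euler('y',-p[4]).as_matrix(); X=L@R.T+[p[0],p[1],p[3]]
    return np.concatenate([(proj(PS,X[:4])-sc).ravel(),(proj(PT,X)-tp).ravel(),(proj(Pw,X[:4])-wr).ravel(),[(p[3]-.072)*1000/2]])
  r=least_squares(res,[.53,.075,-.04,.072,0]);p=r.x
  print("edge",p[[0,1,3]].round(4),"yaw",np.degrees(p[2]).round(2),"tilt",p[4].round(3),np.abs(r.fun).max().round(1))
fit(np.array([S(133,396),S(308,418),S(140,379),S(312,401)]),np.array([T(390,55),T(241,52),T(392,76),T(246,73),T(194,503),T(430,508)]),np.array([(253,253),(374,253),(254,237),(373,236)]),PW0)
fit(np.array([S(133,384),S(308,406),S(140,366),S(313,388)]),np.array([D(x,y) if 0 else (x/2.5+200,y/2.5+130) for x,y in [(281,68),(188,66),(283,82),(190,80),(160,349),(307,352)]]),np.array([(256,239),(366,239),(257,225),(365,225)]),PW)
E
```

```text
edge [0.5286 0.0774 0.071 ] yaw -2.19 tilt -0.008 3.0
edge [0.5214 0.0773 0.0721] yaw -2.07 tilt -0.016 2.4
```

View pics/scene17.png

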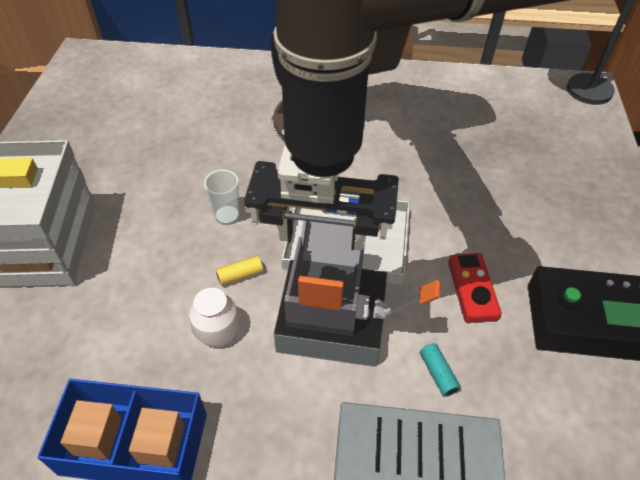

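```bash
python3 - <<'E'
from h import *
s=bot.read_state(); print(s["time"],s["force"].round(2),abs(s["qvel"]).max())
bot.finish_job()
E
```

```text
18.0 [-0.74 -0.02 -0.81] 1.3904158565763964
the job is handed in; nothing more can be done
```

I handed the job in at about 18 s, with both cartridges in the tray and the tub back down flat on its riser. No verdict is reported.

**What I did:**
- Pushed the pawl's paddle outward with the closed fingers until it lay almost flat.
- Gripped the orange plate across its 72 mm width, so the tub could turn between the pads.
- Tipped the tub over its front edge to about 34°, and both cartridges rolled out.
- Rocked it back, released it and lifted clear.

**Last checks:**
- **Cartridges:** both lie within the tray walls, and their positions did not change between pictures 3 s apart.
- **Tub:** it stands about 7 mm forward of where it was (limit 30 mm). Its yaw changed by about 0.1° and its fitted tilt by about 0.01 rad.
- **Other objects:** the tumbler, jar, controller and look-alikes look unmoved in the scene picture.
- **Arm:** it is clear of everything, with the measured force near zero.

**What went wrong or disagreed:**
- **Slip during tipping:** at about 28° the grip briefly carried nearly the tub's whole weight (18 N), and the tub slid about 13 mm forward. I brought it back and lowered it until the edge bore on the riser again, then finished the tip. That shows the edge had been only a millimetre or so up.
- **Camera heights:** my fits put the tub 3–4 mm lower than the text says, with residuals of up to 3 px.

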